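Click the cell selector to position four and take a reading

TASK

With a fingertip, push the pointer of the selector switch round clockwise, click by click, until it rests at the fourth dot after the long 'off' bar, without running on past that click. Then press the larger of the two push buttons on the button box right down and let it come up again. Only push and press: pinch and lift nothing, do not press the smaller button, and leave the cells, pen, timer and tape where they are.

Things in the scene. Friction and masses are not known exactly. Their poses are not given: they have to be found in the camera images.
- selector_box: Fixed grey box, black top plate, 140 x 140 x 45 mm, on either side of the middle, yaw up to 0.4 rad. Origin: centre of the underside, on the worktop; z up. A pointer turns on its top about own z through the origin. White marks 63 mm from the axis, every 30 deg: a long bar (off) towards own +y, then six dots clockwise from above (third towards own +x, sixth towards own -y).
- selector (a joint): Pointer angle in rad, clockwise from above: 0 at off (own +y of the box), dots 1 to 6 at 0.524, 1.047, 1.571, 2.094, 2.618, 3.142; end stops at 0 and 3.142. Starts at off, dot 1 or dot 2. A sprung detent holds it at each mark: 2 to 3 N at 45 mm radius starts it; just past half-way between marks it snaps on to the next by itself, centring to about 2 deg.
- pointer_push (a point): Point mid-thickness of the grey pointer blade, 45 mm from the axis, 64 mm above the worktop; x outward along the pointer, y to its anticlockwise side. The blade reaches from 18 mm behind the axis to 58 mm before it, 15 mm thick, sides from 53 to 75 mm above the worktop, 6 mm ridge with white line to 79 mm. Below it a skirt of 27 mm radius, top at 53 mm; box top at 45 mm.
- button_box: Push-button station: a fixed low grey box with a black top plate, 80 x 140 x 45 mm (own x, y, z). Origin: centre of the underside; z up. The large button stands 32 mm from the centre towards own +y, the small one 38 mm from the centre towards own -y. It stands on the other side of the middle from the selector, turned by up to 0.4 rad.
- read_button (a joint): Travel of the larger button (38 mm across, grey, in a dark collar) in m: 0 up, 0.006 right down. Springs back; right down takes about 5 N from above.
- read_button_top (a point): Centre of the top face of the larger button, 67 mm above the work surface when up.
- reset_button (a joint): Travel of the smaller button (20 mm across) in m: 0 up, 0.006 down. Must not be pressed.
- reset_button_top (a point): Centre of the top face of the smaller button, 67 mm above the work surface when up.
- cell_0: Loose bystander: black upright test cell with a red lid, 69 mm across, 83 mm tall, origin at the centre of its underside. Stands between the two boxes, nearer to the robot.
- cell_1: Loose bystander: test cell like the others, 69 mm across, 83 mm tall, origin at the centre of its underside. Stands between the two boxes, farther from the robot.
- cell_2: Loose bystander: test cell, 71 x 70 mm, 83 mm tall, origin at the centre of its underside. Stands behind, left of the middle.
- marker_pen: Loose bystander: marker pen, 135 mm long along own y, 17 mm thick, lying on the left, pointing away from the robot; origin at the centre of its underside.
- timer: Loose bystander: small white timer, 66 x 62 x 18 mm, lying behind, right of the middle; origin at the centre of its underside.
- tape_roll: Loose bystander: roll of tape, 106 mm across, 25 mm tall, lying behind on the left; origin at the centre of its underside.

How it is judged:
By the outcome, as a careful person would: the job done as asked, in the order asked, and still so for the second after the job is handed in, with the robot touching nothing.
It also fails if it takes over 61 s, if anything falls off the work surface, if the arm or the gripper's body presses on something with over 40 N, if the wrist force passes 120 N, or if a joint passes its speed limit or range.

ROBOT

A 6-joint arm with a two-finger parallel gripper is mounted at the origin on a cart in front of the work surface, level with it; the furniture and walls round the work are solid. World frame = base frame: x ahead of the robot, y to its left, z up, the work surface at z = 0. Lengths are in mm, angles in rad, forces in N, time in s.
With the tool pointing down it reaches from about 275 to 1000 mm from the base axis. Payload 8.4 kg.
Tool frame: the origin (TCP) lies at the very end of the fingers, on their centre line; the grasp point (between the pads) lies 19 mm behind it; z points along the fingers, y is the direction in which the jaws open and shut (so a half turn about z gives the same grasp; the last joint's range is limited). The gripper opens to 85 mm and grips with 20 to 120 N. Pads are 22 mm wide; open, the fingers measure 114 mm over their backs; the gripper's body (76 mm by 85 mm) begins 54 mm behind the grasp point. The pads swing forward as they close: fully open they stand 13 mm farther back than shut.
Start: joints at [-0.002, 0.353, 1.633, -0, 1.155, -0.002], TCP at [625.002, -0, 231.281] pointing down, gripper open.
Joint ranges: [-2.63, 2.63], [-0.92, 2.1], [0.06, 2.66], [-1.3, 4.44], [0, 2.69], [-3.02, 3.02]. Speed limits (rad/s): [2.22, 2.22, 2.79, 3.14, 3.14, 3.14].

INTERFACE

Orientations are given as [roll, pitch, yaw] about the fixed x, y, z axes, in that order (R = Rz(yaw) Ry(pitch) Rx(roll)).
In Python, from rig import sense, grab_frame, get_calibration, sign_off, boxes_of, trace gives the robot as it stands.
- The arm moves only by the tool servo_tool, never from a script. Its argument "rows" is a list of rows, each a list of 3 entries, a list of its own where there are three numbers: the finger opening in mm, from 0 to 85.4, then the shift along the tool's x, y, z in mm, then the turn, a rotation vector about the tool's x, y, z in degrees. A call has 1 to 8 rows; each row shifts and turns the commanded pose from where the row before left it, along the tool's axes as they then stand; what a row does not reach is not made up. A row lasts 1/8 s, in which the tool goes at most 62.5 mm and 10.7 degrees, less where a joint would pass 70% of its speed; a pose out of reach is approached as far as the arm can. A call is refused whole if a number of a shift passes 62.5 or a number of a turn 10.7, either way. A call with a gripper value outside its range is refused whole. The fingers move at their own pace and stop on an object; "force" is the grip in N (left out, the last holds). Time passes only in rows, so rows that do not move let the fingers close. It gives the time, the measured TCP pose, the force and the opening at its end, in the units of the state.
- sense(): the state, without advancing time (a new reading comes with each control period).
- grab_frame(name): name is "scene" or "side" or "wrist"; returns the picture (400x640x3 uint8, blue, green, red); there is no depth.
- get_calibration(name): a dict with "intrinsics" (3x3 intrinsics, pixels), "world_to_cam" (4x4, takes a point from world to camera coordinates). Camera axes: x right, y down, z forward; pixel columns grow to the right and rows downward; lengths in mm; the calibration is good to about 2 mm. A picture is of the moment at which its call begins: read the wrist's pose just before it. get_calibration takes no time and is no camera call; for the wrist camera it gives the pose at the moment of the call.
- sign_off(): hands the job in, once; it reports no verdict.
Trained networks look in the newest picture that a camera, given by its name, has taken for a name from the list of things; names that differ only in an ending like _2 or _b are one class to them, and where a whole thing is asked for, a point or a joint stands for the part that bears it (a point fixed in the world has none). Each returns a list of dicts, best first, with "conf" (0 to 1); they miss things now and then, are a little off and sometimes report something else, mostly with a low value. They report only what shows in the picture. A call takes as long as a camera call.
- boxes_of(camera, thing): "centre" ([x, y, z] in mm, in the coordinates of the camera as it stood for that picture, good to about 4 mm: the middle of the surface that is visible of it).
- trace(camera, thing): "mask" (400x640 bool, what is visible of it).
The state is a dict: "clock": time; "qpos": joint angles; "qvel": joint speeds; "joint_efforts": joint torques, N m; "eef_pos": TCP position; "tcp_rot": TCP orientation; "contact_force": force on the tool from outside, world axes, zero at the start; "wrist_torque": the same for the moment, N m; "opening": opening from 0.0 (shut) to 1.0 (fully open).
Only numpy, scipy, OpenCV 4.12 (cv2) and the standard library are available. Lean on these libraries where they do the work, as an engineer would, in place of code of your own. Each camera call takes 0.05 s, during which the arm holds its last target. There are 200 camera calls.

## Working session

There is one attempt and no reset: what is moved stays moved. The work goes in short steps, Python scripts to look and compute and a tool call to move; the robot and the scene stay as the last step left them, time stands still between calls to the robot, and variables do not carry over. Pictures are saved under pics/ and viewed, about 8 in all and at most 12, crops included, and the job is handed in when it is done.

Besides the shell and the picture viewer there is one more tool, called by a JSON object that holds its "method" and its "body", one argument or row to a line. servo_tool: Moves the arm, as the interface text tells. Its arguments: {"type":"object","properties":{"rows":{"type":"array","items":{"type":"array"}},"force":{"type":"number"}},"required":["rows"]}

```bash
mkdir -p pics; cat > h.py <<'E'
import numpy as np, cv2
from rig import *
def world(cam,p):
    T=np.linalg.inv(get_calibration(cam)["world_to_cam"]); return (T@np.append(p,1))[:3]
def pix2w(cam,uv,z):
    c=get_calibration(cam); K=np.array(c["intrinsics"]); T=np.linalg.inv(c["world_to_cam"])
    d=T[:3,:3]@np.linalg.solve(K,[uv[0],uv[1],1]); o=T[:3,3]; return o+d*(z-o[2])/d[2]
def w2pix(cam,P):
    c=get_calibration(cam); K=np.array(c["intrinsics"]); T=np.array(c["world_to_cam"])
    q=K@(T@np.append(P,1))[:3]; return q[:2]/q[2]
E
python3 - <<'E'
from h import *
print(sense())
for c in ["scene","wrist"]:
    im=grab_frame(c); cv2.imwrite(f"pics/{c}0.png",im)
    T=np.linalg.inv(get_calibration(c)["world_to_cam"]); print(c,T[:3,3].round())
    for t in ["selector_box","button_box","pointer_push","read_button","reset_button"]:
        print(t,[(round(b["conf"],2),world(c,b["centre"]).round()) for b in boxes_of(c,t)[:2]])
E
```

```text
{'clock': 0.0, 'qpos': array([-2.38058590e-03,  3.53648244e-01,  1.63414714e+00,  4.80176888e-06,
        1.15519596e+00, -2.41825435e-03]), 'qvel': array([-0.0012905 ,  0.00065902, -0.00081915,  0.0007604 , -0.00080562,
       -0.00133125]), 'joint_efforts': array([-2.03471049e-03, -6.05236173e+01, -3.42063046e+01, -2.62302356e-04,
        9.48130677e-03,  3.61521288e-06]), 'eef_pos': array([6.24517436e+02, 1.47895274e-02, 2.30556057e+02]), 'tcp_rot': array([-3.14019397e+00, -7.77267946e-06,  1.57083205e+00]), 'contact_force': array([ 0.57464968,  0.2337392 , -0.47184711]), 'wrist_torque': array([0.07713843, 0.00837186, 0.03142115]), 'opening': 0.9994190853058628}
scene [181. 808. 769.]
selector_box [(0.58, array([510., 257.,  48.]))]
button_box [(0.68, array([ 525., -185.,   42.]))]
pointer_push [(0.98, array([520., 243.,  69.]))]
read_button [(0.43, array([ 533., -189.,   69.])), (0.31, array([461.,  20.,  63.]))]
reset_button []
wrist [626.  68. 375.]
selector_box [(0.56, array([538., 164.,  42.])), (0.54, array([731., 101.,  75.]))]
button_box [(0.83, array([ 538., -176.,   47.]))]
pointer_push []
read_button [(0.63, array([ 533., -193.,   68.]))]
reset_button []
```

View pics/scene0.png

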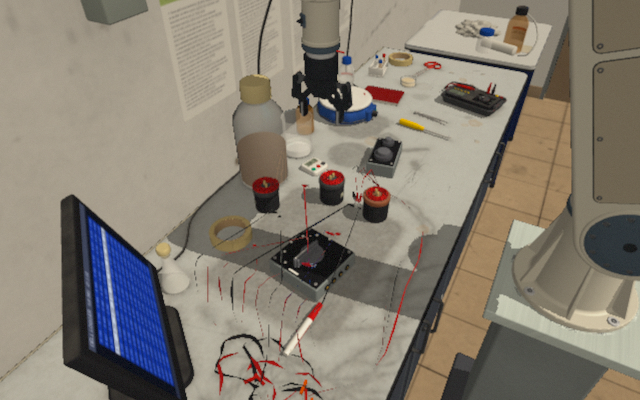

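View pics/wrist0.png

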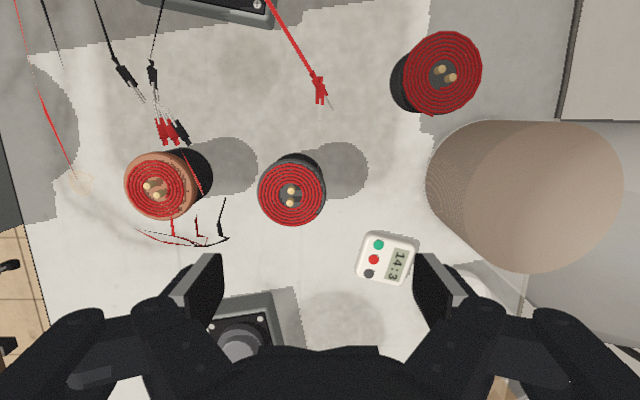

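The scene view shows the selector box around (312,263) and the button box around (383,155). The wrist view shows the read button at about (240,345), with the selector out of frame at the top. I'll close the fingers and move so the wrist camera looks at the selector.

{"method": "servo_tool", "body": {
  "rows": [
    [0,[28,-19,0],[0,0,0]],
    [0,[28,-19,0],[0,0,0]],
    [0,[28,-19,0],[0,0,0]],
    [0,[28,-19,0],[0,0,0]],
    [0,[28,-19,0],[0,0,0]],
    [0,[28,-19,0],[0,0,0]],
    [0,[0,0,0],[0,0,0]],
    [0,[0,0,0],[0,0,0]]
  ],
  "force": 60
}}

```text
clock: 1.6
eef_pos: [511.4, 167.8, 231.5]
tcp_rot: [3.141, 0.0, 1.571]
contact_force: [0.6, -0.1, 1.2]
opening: -0.005
```

```bash
python3 - <<'E'
from h import *
s=sense();print(s["clock"],s["eef_pos"],s["tcp_rot"],s["opening"])
c="wrist"
im=grab_frame(c); cv2.imwrite(f"pics/wrist1.png",im)
for t in ["selector_box","pointer_push"]:
    print(t,[(round(b["conf"],2),world(c,b["centre"]).round()) for b in boxes_of(c,t)[:2]])
E
```

```text
1.6 [511.38708616 167.83163114 231.46471165] [3.14096716e+00 1.32858855e-04 1.57128568e+00] -0.005285305928299056
selector_box [(0.81, array([519., 239.,  47.]))]
pointer_push [(0.65, array([524., 238.,  52.]))]
```

View pics/wrist1.png

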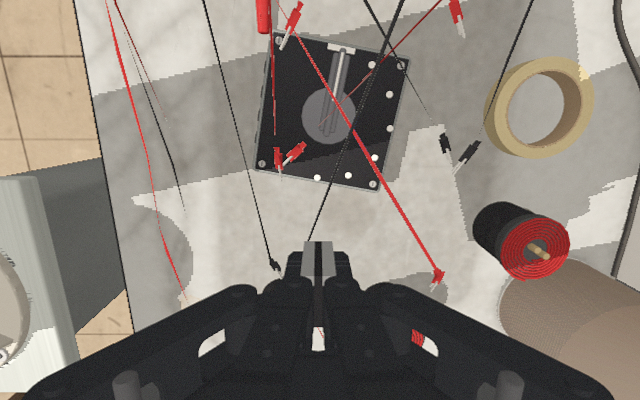

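The view shows the selector with its off bar at about (341,48) and dots at (372,65), (389,94), (389,128), (375,158), (348,175) and (317,178). The pointer lies along the off bar.

```bash
python3 - <<'E'
from h import *
from scipy.optimize import least_squares
D=[(372,65),(389,94),(389,128),(375,158),(348,175),(317,178)]
im=cv2.imread("pics/wrist1.png");g=cv2.cvtColor(im,cv2.COLOR_BGR2GRAY).astype(float)
P=[]
for u,v in D:
    w=np.clip(g[v-6:v+7,u-6:u+7]-150,0,None);ys,xs=np.mgrid[v-6:v+7,u-6:u+7]
    P.append(pix2w("wrist",((w*xs).sum()/w.sum(),(w*ys).sum()/w.sum()),45)[:2])
P=np.array(P)
th=np.arange(1,7)*np.pi/6
f=lambda q:(q[:2]+63*np.c_[np.sin(th)*np.cos(q[2])-np.cos(th)*np.sin(q[2]),np.sin(th)*np.sin(q[2])+np.cos(th)*np.cos(q[2])]-P).ravel()
r=least_squares(f,[515,245,0]);print(P.round(1),r.x,f(r.x).round(1))
for a in range(0,5):
    al=r.x[2]+np.pi/2-a*np.pi/6
    print(a,np.degrees(al),(r.x[:2]+45*np.array([np.cos(al),np.sin(al)])).round(1))
s=trace("wrist","pointer_push")
print([(m["conf"],m["mask"].sum()) for m in s])
if s:
    ys,xs=np.nonzero(s[0]["mask"]);Q=np.array([pix2w("wrist",p,70)[:2] for p in zip(xs[::10],ys[::10])])
    print(Q.mean(0),Q.min(0),Q.max(0),np.degrees(np.arctan2(*np.linalg.svd(Q-Q.mean(0))[2][0][::-1])))
print(w2pix("wrist",[*r.x[:2],79]),w2pix("wrist",[*(r.x[:2]+58*np.array([-np.sin(r.x[2]),np.cos(r.x[2])])),79]))
E
```

```text
[[563.8 281.2]
 [582.3 254.1]
 [585.  221.4]
 [570.7 191.7]
 [543.7 173.2]
 [510.8 168.7]] [ 5.22693758e+02  2.32305446e+02 -1.77846948e-01] [-0.5 -0.7 -0.4 -0.4 -0.3 -0.3  0.1 -0.   0.3 -0.1  0.7  1.6]
0 79.81012045572731 [530.7 276.6]
1 49.81012045572732 [551.7 266.7]
2 19.810120455727322 [565.  247.6]
3 -10.189879544272681 [567.  224.3]
4 -40.18987954427267 [557.1 203.3]
[(0.65, np.int64(2963))]
[522.4168733  242.49632559] [498.37597681 208.46063694] [545.58257616 290.81563212] -104.22652622565778
[329.5153394  117.06197554] [342.18342092  47.71549837]
```

{"method": "servo_tool", "body": {
  "rows": [
    [0,[38,-2,0],[0,0,0]],
    [0,[38,-2,0],[0,0,0]],
    [0,[38,-3,0],[0,0,0]],
    [0,[0,0,34],[0,0,10.2]],
    [0,[0,0,34],[0,0,0]],
    [0,[0,0,34],[0,0,0]],
    [0,[0,0,34],[0,0,0]],
    [0,[0,0,0],[0,0,0]]
  ]
}}

```text
clock: 2.8
eef_pos: [502.7, 280.6, 93.0]
tcp_rot: [-3.138, 0.003, 1.392]
contact_force: [-0.1, -0.9, -0.3]
opening: -0.0
```

```bash
python3 - <<'E'
from h import *
s=sense();print(s["clock"],s["eef_pos"],s["tcp_rot"],s["contact_force"])
im=grab_frame("wrist"); cv2.imwrite(f"pics/wrist2.png",im)
p=s["eef_pos"]; print(w2pix("wrist",p)); R=cv2.Rodrigues(np.zeros(3))[0]
for d in [7,14.5]: 
  a=s["tcp_rot"][2]; n=np.array([np.sin(a),-np.cos(a),0]); print(d,w2pix("wrist",p+d*n),w2pix("wrist",p-d*n))
E
```

```text
2.8 [502.65459398 280.59848687  93.01642621] [-3.13769215  0.00325309  1.39199323] [-0.09950106 -0.86096959 -0.27788084]
[314.22889268 256.58951813]
7 [328.22007377 256.61137665] [300.24012292 256.56766337]
14.5 [343.2133015  256.63480067] [285.25483046 256.54425175]
```

View pics/wrist2.png

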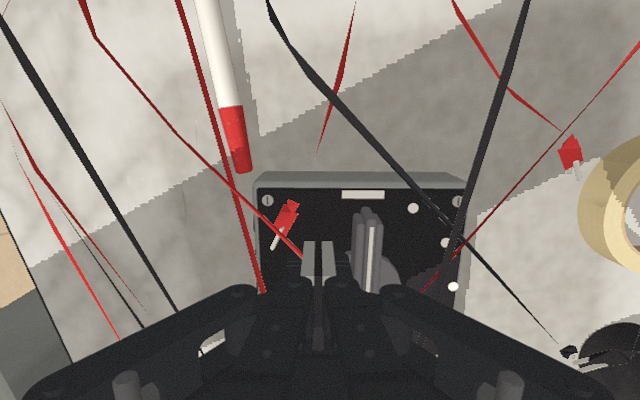

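The fingertip at (318,258) is left of the blade (352–382), with clear space to descend. The half-thickness of the tip is about 8 mm, so contact should come after about 12 mm of travel.

{"method": "servo_tool", "body": {
  "rows": [
    [0,[0,0,17],[0,0,0]],
    [0,[0,0,17],[0,0,0]],
    [0,[0,3,0],[0,0,0]],
    [0,[0,3,0],[0,0,0]],
    [0,[0,3,0],[0,0,0]],
    [0,[0,2,0],[0,0,0]],
    [0,[0,0,0],[0,0,0]]
  ]
}}

```text
clock: 3.72
eef_pos: [515.3, 280.2, 61.6]
tcp_rot: [3.141, -0.0, 1.393]
contact_force: [-1.3, 1.1, -1.0]
opening: 0.001
```

{"method": "servo_tool", "body": {
  "rows": [
    [0,[0,1,0],[0,0,0]],
    [0,[0,1,0],[0,0,0]],
    [0,[0,0,0],[0,0,0]]
  ]
}}

```text
clock: 4.1
eef_pos: [517.1, 279.7, 61.4]
tcp_rot: [3.141, -0.0, 1.393]
contact_force: [0.0, 1.0, 0.0]
opening: -0.001
```

{"method": "servo_tool", "body": {
  "rows": [
    [0,[0,1,0],[0,0,0]],
    [0,[0,1,0],[0,0,0]],
    [0,[0,0,0],[0,0,0]]
  ]
}}

```text
clock: 4.47
eef_pos: [518.9, 279.3, 61.3]
tcp_rot: [3.141, 0.0, 1.393]
contact_force: [0.9, 0.2, -1.0]
opening: 0.001
```

```bash
python3 - <<'E'
from h import *
im=grab_frame("wrist"); cv2.imwrite(f"pics/wrist3.png",im[150:330,180:480].repeat(2,0).repeat(2,1))
E
```

```text
(no output)
```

View pics/wrist3.png

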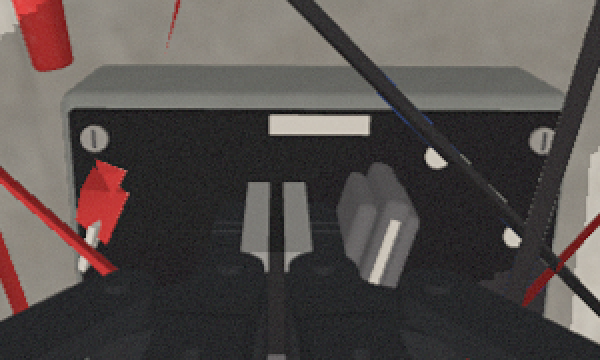

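The pointer is deflected about 10° from the bar, tip at about (375,165) in the crop, with contact at the finger's inner corner. I'll continue along the arc, turning with the pointer.

{"method": "servo_tool", "body": {
  "rows": [
    [0,[1.5,4.1,0],[0,0,10]],
    [0,[1.4,4.8,0],[0,0,6]],
    [0,[1.4,4.8,0],[0,0,6]],
    [0,[1.4,4.8,0],[0,0,6]],
    [0,[0,0,0],[0,0,0]]
  ]
}}

```text
clock: 5.15
eef_pos: [537.8, 277.5, 61.2]
tcp_rot: [-3.141, 0.0, 0.905]
contact_force: [-0.7, 0.3, -1.0]
opening: 0.002
```

```bash
cat > st.py <<'E'
from h import *
import sys
s=sense();p=s["eef_pos"];a=s["tcp_rot"][2];d=p[:2]-[522.7,232.3]
u=np.array([np.cos(a),np.sin(a)]);n=np.array([-u[1],u[0]])
print(s["clock"],p.round(1),"psi",79.81-np.degrees(a),"u,d",d@u,d@n,s["contact_force"])
im=grab_frame("wrist"); cv2.imwrite(f"pics/{sys.argv[1]}.png",im[120:330,160:500].repeat(2,0).repeat(2,1))
E
python3 st.py w4
```

```text
5.15 [537.8 277.5  61.2] psi 27.98418823648278 u,d 44.82042066675346 16.05797681338068 [-0.74849904  0.260069   -1.01102247]
```

View pics/w4.png

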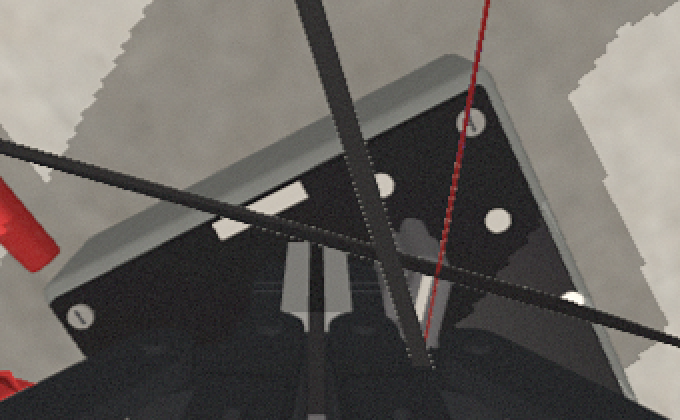

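The pointer is at about dot 1 (382,185) with its tip near (405,225), and the finger is just beside it. Next click.

{"method": "servo_tool", "body": {
  "rows": [
    [0,[1.4,4.8,0],[0,0,6]],
    [0,[1.4,4.8,0],[0,0,6]],
    [0,[1.4,4.8,0],[0,0,6]],
    [0,[1.4,4.8,0],[0,0,6]],
    [0,[1.4,4.8,0],[0,0,6]],
    [0,[0,0,0],[0,0,0]]
  ]
}}

```text
clock: 5.95
eef_pos: [558.3, 263.6, 61.3]
tcp_rot: [-3.142, -0.0, 0.383]
contact_force: [-0.9, 0.1, 0.2]
opening: -0.002
```

```bash
python3 st.py w5
```

```text
5.95 [558.3 263.6  61.3] psi 57.88115675230475 u,d 44.69800289834542 15.77802814199812 [-0.88557682  0.07020865  0.16384018]
```

View pics/w5.png

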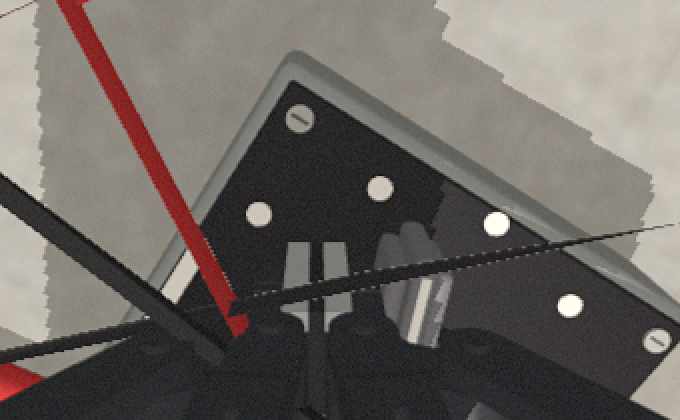

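Same relative geometry: the pointer is at dot 2 (380,188). Next is dot 3, then dot 4 with the same stroke, ending 2° short of the mark.

{"method": "servo_tool", "body": {
  "rows": [
    [0,[1.4,4.8,0],[0,0,6]],
    [0,[1.4,4.8,0],[0,0,6]],
    [0,[1.4,4.8,0],[0,0,6]],
    [0,[1.4,4.8,0],[0,0,6]],
    [0,[1.4,4.8,0],[0,0,6]],
    [0,[0,0,0],[0,0,0]]
  ]
}}

```text
clock: 6.75
eef_pos: [569.1, 241.5, 61.3]
tcp_rot: [-3.141, -0.0, -0.14]
contact_force: [0.2, 1.7, -0.0]
opening: -0.004
```

{"method": "servo_tool", "body": {
  "rows": [
    [0,[1.4,4.8,0],[0,0,6]],
    [0,[1.4,4.8,0],[0,0,6]],
    [0,[1.4,4.8,0],[0,0,6]],
    [0,[1.4,4.8,0],[0,0,6]],
    [0,[0.9,3.2,0],[0,0,4]],
    [0,[0,0,0],[0,0,0]]
  ]
}}

```text
clock: 7.5
eef_pos: [568.1, 218.7, 61.4]
tcp_rot: [-3.141, -0.0, -0.628]
contact_force: [0.6, 1.2, -0.3]
opening: -0.001
```

```bash
python3 st.py w6
```

```text
7.5 [568.1 218.7  61.4] psi 115.7787453773811 u,d 44.708978542174016 15.615146265509305 [ 0.59884174  1.22934296 -0.30606203]
```

View pics/w6.png

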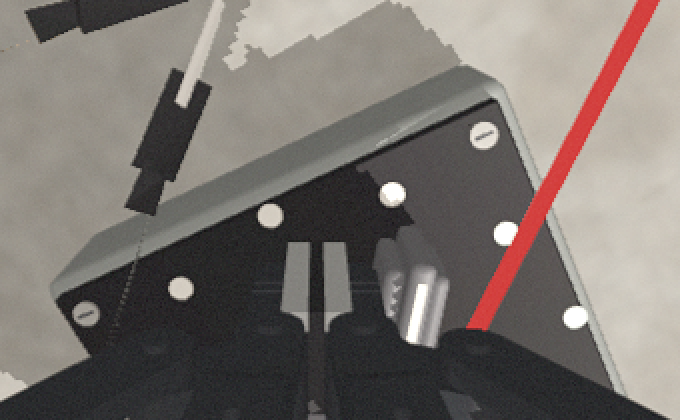

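The pointer points at dot 4 (392,195), with dots 5 and 6 to its right. Now back away, lift and look again.

{"method": "servo_tool", "body": {
  "rows": [
    [0,[0,-6,0],[0,0,0]],
    [0,[0,-6,0],[0,0,0]],
    [0,[0,0,-30],[0,0,0]],
    [0,[0,0,-40],[0,0,0]],
    [0,[-30,0,-40],[0,0,0]],
    [0,[-30,0,-40],[0,0,0]],
    [0,[-30,0,0],[0,0,0]],
    [0,[0,0,0],[0,0,0]]
  ]
}}

```text
clock: 8.55
eef_pos: [501.3, 282.5, 211.9]
tcp_rot: [-3.141, -0.0, -0.629]
contact_force: [0.1, -0.3, -0.0]
opening: -0.0
```

```bash
python3 st.py w7; python3 - <<'E'
from h import *
for t in ["button_box","read_button"]:
    grab_frame("scene");print(t,[(round(b["conf"],2),world("scene",b["centre"]).round()) for b in boxes_of("scene",t)[:2]])
im=cv2.imread("pics/wrist0.png");print(pix2w("wrist",(0,0),0))
E
```

```text
8.55 [501.3 282.5 211.9] psi 115.84084339883049 u,d -46.836740919089166 27.965947082912532 [ 0.13072445 -0.29173236 -0.02908861]
button_box [(0.79, array([ 526., -184.,   46.]))]
read_button [(0.55, array([ 530., -195.,   70.]))]
[830.19460895 428.47960504   0.        ]
```

View pics/w7.png

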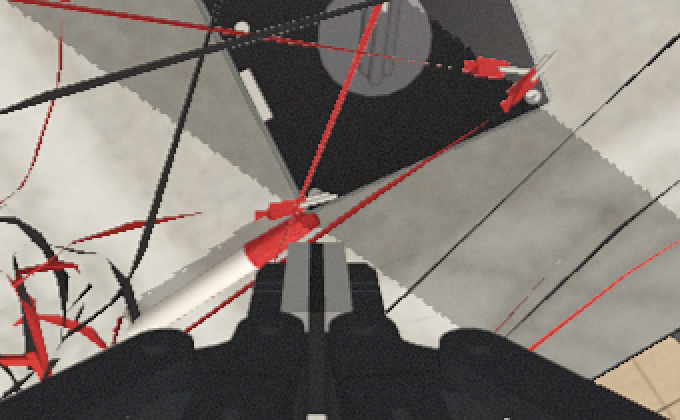

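{"method": "servo_tool", "body": {
  "rows": [
    [0,[30,10,0],[0,0,0]],
    [0,[30,10,0],[0,0,0]],
    [0,[0,0,0],[0,0,0]]
  ]
}}

```text
clock: 9.18
eef_pos: [540.3, 227.8, 210.8]
tcp_rot: [3.141, -0.0, -0.635]
contact_force: [0.2, 0.3, 0.2]
opening: -0.001
```

```bash
python3 - <<'E'
from h import *
print(sense()["qpos"].round(2),sense()["eef_pos"])
im=grab_frame("wrist"); cv2.imwrite("pics/w8.png",im)
E
```

```text
[ 0.4   0.31  1.74 -0.    1.09  2.6 ] [540.29346452 227.76541598 210.77674294]
```

View pics/w8.png

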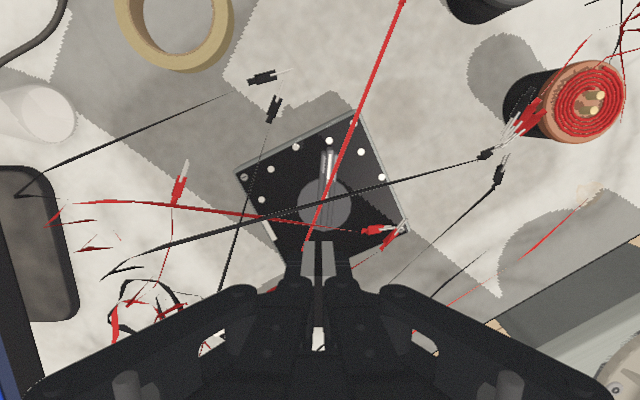

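The pointer tip at (329,150) sits under dot 4 (329,140), released and holding. Dots 5 and 6 are at (361,152) and (382,177). Now over to the button box.

{"method": "servo_tool", "body": {
  "rows": [
    [0,[22,43,0],[0,0,0]],
    [0,[22,43,0],[0,0,0]],
    [0,[22,43,0],[0,0,0]],
    [0,[22,43,0],[0,0,0]],
    [0,[22,43,0],[0,0,0]],
    [0,[22,43,0],[0,0,0]],
    [0,[22,43,0],[0,0,0]],
    [0,[22,43,0],[0,0,0]]
  ]
}}

```text
clock: 10.22
eef_pos: [477.5, -152.8, 211.3]
tcp_rot: [-3.141, 0.0, -0.631]
contact_force: [0.7, 0.2, 0.1]
opening: -0.0
```

{"method": "servo_tool", "body": {
  "rows": [
    [0,[0,0,0],[0,0,0]],
    [0,[0,0,0],[0,0,0]]
  ]
}}

```text
clock: 10.48
eef_pos: [477.7, -151.3, 211.1]
tcp_rot: [-3.141, 0.001, -0.633]
contact_force: [0.4, -0.5, -0.2]
opening: 0.002
```

```bash
python3 - <<'E'
from h import *
s=sense();print(s["clock"],s["eef_pos"],s["tcp_rot"])
c="wrist";im=grab_frame(c); cv2.imwrite("pics/w9.png",im)
for t in ["button_box","read_button","reset_button"]:
    print(t,[(round(b["conf"],2),world(c,b["centre"]).round()) for b in boxes_of(c,t)[:2]])
g=cv2.medianBlur(cv2.cvtColor(im,cv2.COLOR_BGR2GRAY),3)
C=cv2.HoughCircles(g,cv2.HOUGH_GRADIENT,1.2,25,param1=100,param2=22,minRadius=8,maxRadius=45)
if C is not None:
    for k in C[0][:8]: print(k,pix2w(c,k[:2],67).round(1))
E
```

```text
10.475 [ 477.74167272 -151.28539821  211.09169783] [-3.14129625e+00  7.00288911e-04 -6.32520258e-01]
button_box [(0.74, array([ 541., -227.,   47.]))]
read_button [(0.67, array([ 532., -197.,   69.])), (0.52, array([ 541., -228.,   50.]))]
reset_button [(0.93, array([ 546., -267.,   69.]))]
[243.00002 252.6      44.24   ] [470.7 -54.2  67. ]
[106.200005 184.20001   44.24    ] [598.7   4.3  67. ]
[574.2     319.80002  44.24   ] [ 206.2 -286.7   67. ]
[144.6      169.8       33.440002] [587.4 -34.1  67. ]
[205.8     281.40002  32.36   ] [468.5  -3.3  67. ]
[186.6     232.20001  32.36   ] [519.5 -23.8  67. ]
[316.2      119.4       42.920002] [ 530.9 -187.6   67. ]
[335.40002  97.8      44.24   ] [ 535.7 -211.6   67. ]
```

View pics/w9.png

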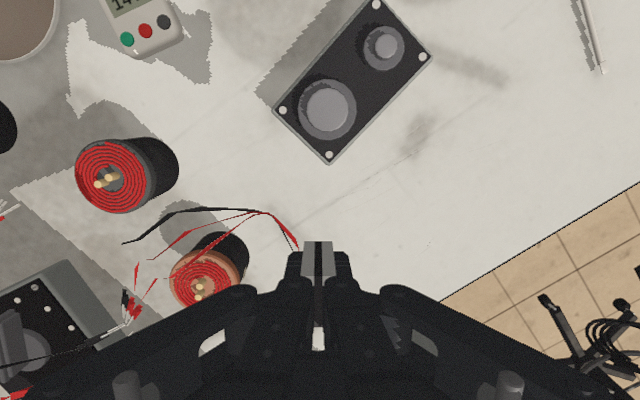

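The large button is at about (326,106) and the small one at (383,46). The network positions are 71 mm apart (expected 70), so I'll go above the large one.

{"method": "servo_tool", "body": {
  "rows": [
    [0,[24,2,0],[0,0,0]],
    [0,[24,2,0],[0,0,0]],
    [0,[24,1.5,0],[0,0,0]],
    [0,[0,0,40],[0,0,0]],
    [0,[0,0,40],[0,0,0]],
    [0,[0,0,30],[0,0,0]],
    [0,[0,0,18],[0,0,0]],
    [0,[0,0,0],[0,0,0]]
  ]
}}

```text
clock: 11.68
eef_pos: [532.2, -198.1, 82.4]
tcp_rot: [3.141, 0.002, -0.631]
contact_force: [0.3, -0.5, 0.3]
opening: 0.004
```

```bash
python3 - <<'E'
from h import *
s=sense();print(s["clock"],s["eef_pos"],s["tcp_rot"],s["contact_force"])
im=grab_frame("wrist"); cv2.imwrite("pics/w10.png",im)
E
```

```text
11.675 [ 532.19836062 -198.05756805   82.37459065] [ 3.14102833e+00  2.05058426e-03 -6.31029385e-01] [ 0.28969214 -0.53467869  0.30517873]
```

View pics/w10.png

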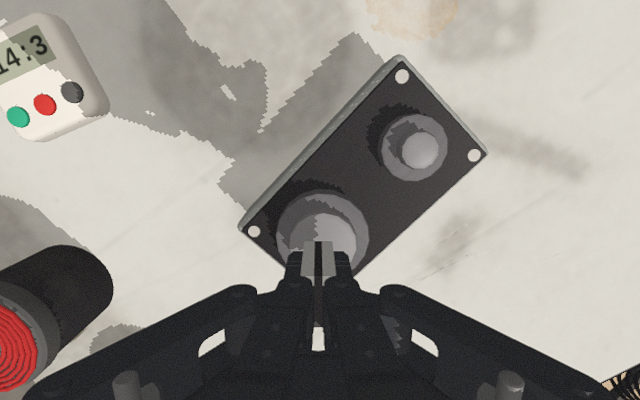

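The fingertip is over the large button, centred at about (322,247), and well clear of the small one at (418,150). Press down.

{"method": "servo_tool", "body": {
  "rows": [
    [0,[0,0,7],[0,0,0]],
    [0,[0,0,6],[0,0,0]],
    [0,[0,0,3],[0,0,0]],
    [0,[0,0,2],[0,0,0]],
    [0,[0,0,2],[0,0,0]],
    [0,[0,0,1],[0,0,0]],
    [0,[0,0,0],[0,0,0]],
    [0,[0,0,0],[0,0,0]]
  ]
}}

```text
clock: 12.72
eef_pos: [532.7, -198.8, 62.4]
tcp_rot: [-3.142, -0.0, -0.632]
contact_force: [-1.0, 0.1, 4.6]
opening: 0.001
```

{"method": "servo_tool", "body": {
  "rows": [
    [0,[0,0,1],[0,0,0]],
    [0,[0,0,0],[0,0,0]],
    [0,[0,0,0],[0,0,0]]
  ]
}}

```text
clock: 13.1
eef_pos: [532.7, -198.8, 61.3]
tcp_rot: [-3.142, -0.0, -0.632]
contact_force: [-1.3, -0.7, 5.7]
opening: -0.002
```

Another 1–2 mm until it is firmly on the stop.

{"method": "servo_tool", "body": {
  "rows": [
    [0,[0,0,1],[0,0,0]],
    [0,[0,0,0],[0,0,0]],
    [0,[0,0,0],[0,0,0]]
  ]
}}

```text
clock: 13.48
eef_pos: [532.8, -198.8, 61.0]
tcp_rot: [-3.142, -0.0, -0.632]
contact_force: [-4.1, 0.3, 12.0]
opening: -0.002
```

{"method": "servo_tool", "body": {
  "rows": [
    [0,[0,0,1],[0,0,0]],
    [0,[0,0,0],[0,0,0]],
    [0,[0,0,0],[0,0,0]]
  ]
}}

```text
clock: 13.85
eef_pos: [532.8, -198.8, 60.8]
tcp_rot: [-3.142, -0.0, -0.632]
contact_force: [-6.5, 1.5, 21.2]
opening: -0.001
```

Force climbs steeply at z ≈ 61, so the button is fully down. Now release.

{"method": "servo_tool", "body": {
  "rows": [
    [0,[0,0,-4],[0,0,0]],
    [0,[0,0,-10],[0,0,0]],
    [0,[0,0,-30],[0,0,0]],
    [0,[0,0,-40],[0,0,0]],
    [0,[-30,0,-40],[0,0,0]],
    [0,[-30,0,0],[0,0,0]],
    [0,[0,0,0],[0,0,0]],
    [0,[0,0,0],[0,0,0]]
  ]
}}

```text
clock: 14.85
eef_pos: [484.8, -163.6, 183.4]
tcp_rot: [-3.141, -0.001, -0.632]
contact_force: [-0.1, -0.0, 0.7]
opening: -0.003
```

```bash
python3 - <<'E'
from h import *
s=sense();print(s["clock"],s["eef_pos"],s["contact_force"])
im=grab_frame("scene"); a=cv2.imread("pics/scene0.png")
f=lambda i:cv2.resize(i[120:320,200:430],None,fx=1.7,fy=1.7,interpolation=cv2.INTER_CUBIC)
cv2.imwrite("pics/s1.png",np.hstack([f(a),f(im)]))
E
```

```text
14.85 [ 484.7752116  -163.57766715  183.43035022] [-0.05201415 -0.04088964  0.72818631]
```

The viewing limit is reached, so I'll check by numbers.

```bash
python3 - <<'E'
from h import *
im=grab_frame("scene"); a=cv2.imread("pics/scene0.png")
d=(cv2.GaussianBlur(cv2.absdiff(a,im),(5,5),0).max(2)>40).astype(np.uint8)
n,_,st,ce=cv2.connectedComponentsWithStats(d)
print([(st[i].tolist(),) for i in range(1,n) if st[i,4]>15])
y=-0.178
for k in (3,4,5):
    al=y+np.pi/2-k*np.pi/6; u=np.array([np.cos(al),np.sin(al)]); ax=np.array([522.7,232.3])
    # brightness of white ridge line along each candidate direction
    print(k,[int(cv2.getRectSubPix(im,(3,3),tuple(map(float,w2pix("scene",[*(ax+r*u),79])))).mean()) for r in (15,25,35,45,53)])
for t in ["cell_0","marker_pen","timer","tape_roll","read_button"]:
    print(t,[(round(b["conf"],2),world("scene",b["centre"]).round()) for b in boxes_of("scene",t)[:3]])
E
```

```text
[([291, 0, 62, 122, 3691],), ([379, 0, 53, 125, 3071],), ([408, 6, 25, 40, 285],), ([583, 17, 7, 7, 37],), ([556, 23, 14, 78, 635],), ([311, 30, 12, 13, 69],), ([578, 36, 13, 12, 66],), ([241, 76, 30, 26, 469],), ([551, 101, 5, 18, 53],), ([558, 105, 13, 77, 559],), ([547, 120, 5, 28, 74],), ([545, 149, 4, 12, 28],), ([279, 158, 68, 53, 1083],), ([540, 163, 8, 41, 99],), ([199, 186, 39, 27, 374],), ([541, 193, 78, 68, 2739],), ([251, 214, 53, 23, 629],), ([595, 214, 45, 67, 1308],), ([168, 224, 19, 23, 266],), ([438, 225, 18, 10, 113],), ([187, 235, 74, 35, 643],), ([213, 239, 14, 6, 32],), ([334, 239, 80, 31, 673],), ([294, 254, 7, 13, 65],), ([329, 289, 35, 13, 79],), ([487, 293, 12, 20, 168],)]
3 [66, 52, 30, 69, 88]
4 [87, 89, 79, 63, 103]
5 [26, 19, 17, 95, 123]
cell_0 [(0.88, array([722., 114.,  62.])), (0.78, array([589.,  12.,  60.])), (0.65, array([463.,  18.,  67.]))]
marker_pen [(0.58, array([456., 398.,  14.]))]
timer [(0.56, array([702., -99.,  16.])), (0.16, array([522., 241.,  50.]))]
tape_roll [(0.98, array([746., 245.,  21.])), (0.44, array([460.,  19.,  62.]))]
read_button [(0.48, array([ 531., -192.,   67.]))]
```

```bash
python3 -c "
from rig import *
sign_off()"
```

```text
the job is handed in; nothing more can be done
```

I did both steps in the order asked and handed the job in at about 15 s on the robot's clock.

- **Selector:** I pushed the pointer with the shut fingertip from the off bar, click by click, to dot 4. A close wrist picture taken after the finger let go showed it at dot 4. A brightness check on the last scene picture also favoured dot 4 over dots 3 and 5.
- **Large button:** I pressed it until the fingertip was at z ≈ 61 mm, about 6 mm of travel. There the force rose steeply from 6 N to 21 N, so it was on its stop. After release, the network placed the button at about 67 mm, which is its up height. The smaller button was not touched.
- **Bystanders:** I felt no contact away from the pointer and the large button. At the end the network found the cells, pen, timer and tape. I had only one starting position to compare with, a low-confidence one: the cell nearest the robot was at (461, 20) mm before and (463, 18) mm after.

**Checks that were incomplete:**
- The last before-and-after picture could not be viewed because the viewing limit was reached.
- A pixel comparison of the start and end scene pictures showed many changed patches, including one near the far cell and timer. I took these to be the arm and its shadows but did not confirm it.

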